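# Strip the seized contactors off their mounting plate

## Task

The old contactors have seized on the slide-on shoes of their mounting plate: with the wooden block, knock each one sideways along its shoe until it is clear of the lips, never touching it with the gripper while it is still held under them, then lift it out. Stand each contactor upright on the floor of an empty cell of the black box, set down and not dropped; some cells already have a low black cover block in the bottom, hard to see, that has to be found by feel if need be. Finish with the block lying on the green mat, and leave everything else on the bench where it is.

Things in the scene. Friction and masses are not known exactly. Their poses are not given: they have to be found in the camera images.
- plate: bare-metal plate fixed to the bench, 10 mm thick, x -90 to +120 mm, y -145 to +145 mm in its frame, side edges turned up to 22 mm; origin on its underside. Three steel shoes stand at x = -30 mm, 95 mm apart along y. A grey wiring duct, top 40 mm above the bench, runs along the +x edge, inner face at x = +95 mm; between shoes and duct the plate is bare, and its -x side (towards the robot) is open and clear.
- shoe1 (a point): middle of the shoe of contactor1, on the plate's top face, x = -30, y = -95 mm in its frame. Two lips 30 mm long (x), 61 mm apart, tops 13.5 mm above the plate top, hold the contactor's foot down; a spring strip pinches it sideways. It slides along the plate's x, either way, if pushed with about 5 to 15 N low down at the foot, and is clear of the lips when its origin is 42 mm or more from here.
- shoe2 (a point): middle of the shoe of contactor2, on the plate's top face, x = -30, y = 0 mm in its frame. Two lips 30 mm long (x), 61 mm apart, tops 13.5 mm above the plate top, hold the contactor's foot down; a spring strip pinches it sideways. It slides along the plate's x, either way, if pushed with about 5 to 15 N low down at the foot, and is clear of the lips when its origin is 42 mm or more from here.
- shoe3 (a point): middle of the shoe of contactor3, on the plate's top face, x = -30, y = 95 mm in its frame. Two lips 30 mm long (x), 61 mm apart, tops 13.5 mm above the plate top, hold the contactor's foot down; a spring strip pinches it sideways. It slides along the plate's x, either way, if pushed with about 5 to 15 N low down at the foot, and is clear of the lips when its origin is 42 mm or more from here.
- contactor1: old contactor (may be absent), white with grey nose, blue spot on top; 80 mm high, 0.3 kg; origin under its centre. Starts on its shoe, axes along the plate's. Black foot 52 mm (own x) by 70 mm (y), 8 mm thick: push on its x end, higher up it tilts and binds. White body 44 by 70 mm, up to 40 mm. Above it the nose, 41 mm (x) by 40 mm (y), 40 to 80 mm up: grip it there, across y.
- contactor2: old contactor (may be absent), white with grey nose, blue spot on top; 80 mm high, 0.3 kg; origin under its centre. Starts on its shoe, axes along the plate's. Black foot 52 mm (own x) by 70 mm (y), 8 mm thick: push on its x end, higher up it tilts and binds. White body 44 by 70 mm, up to 40 mm. Above it the nose, 41 mm (x) by 40 mm (y), 40 to 80 mm up: grip it there, across y.
- contactor3: old contactor (may be absent), white with grey nose, blue spot on top; 80 mm high, 0.3 kg; origin under its centre. Starts on its shoe, axes along the plate's. Black foot 52 mm (own x) by 70 mm (y), 8 mm thick: push on its x end, higher up it tilts and binds. White body 44 by 70 mm, up to 40 mm. Above it the nose, 41 mm (x) by 40 mm (y), 40 to 80 mm up: grip it there, across y.
- block: hardwood tapping block, 140 mm long (own x), 40 mm wide (y), 45 mm high (z), 0.17 kg, lying on the green mat; origin at the centre of its underside
- mat: green mat, fixed, 220 mm (x) by 100 mm (y), 2 mm thick; origin at the centre of its underside
- box: black open box, fixed, 212 mm (own x) by 199 mm (y), 54 mm high, walls and floor 5 mm; origin under its centre. 3 x 2 cells of 64 mm (x) by 92 mm (y), centres at x = -69, 0, 69 and y = -48.5, 48.5 mm. Two or three cells have a loose black cover block (55 x 82 x 24 mm) lying in the bottom, top 29 mm above the bench; these are not reported. Enough cells are empty.
- tape: roll of masking tape lying flat, 90 mm across, 40 mm high; origin under its centre; leave alone
- screwdriver: red-handled screwdriver, 200 mm long, lying on the bench; leave alone
- wrench: steel wrench, 180 mm long, lying on the bench; leave alone
- jar: jar with blue label, standing, 64 mm across, 75 mm high; leave alone
- multimeter: yellow multimeter lying flat, 150 x 75 x 32 mm; leave alone
- mug: blue mug, 80 mm across, 90 mm high; leave alone
Not all that is in view belongs to the job. What is shaped like the contactor2 but orange or turquoise is not meant.

How it is judged:
By the outcome, as a careful person would: the job done as asked, in the order asked, and still so for the second after the job is handed in, with the robot touching nothing.
Of contactor1, contactor2, contactor3 only 2 to 3 are there at a start; the rules pass over those that are not, and their reading is None.
Of cover1, cover2, cover3, cover4, cover5, cover6 only 2 to 3 are there at a start; the rules pass over those that are not, and their reading is None.
At some moment in a run one of block, contactor1, contactor2, contactor3 may be knocked a few centimetres aside while the robot is not near it.
It also fails if it takes over 210 s, if anything falls off the work surface, if the arm or the gripper's body presses on something with over 40 N, if the wrist force passes 120 N, or if a joint passes its speed limit or range.

## Robot

A 6-joint arm with a two-finger parallel gripper is mounted at the origin on the work surface. World frame = base frame: x ahead of the robot, y to its left, z up, the work surface at z = 0. Lengths are in m, angles in degrees, forces in N, time in s.
With the tool pointing down it reaches from about 0.25 to 0.8 m from the base axis. Payload 3.9 kg.
Tool frame: the origin (TCP) lies at the very end of the fingers, on their centre line; the grasp point (between the pads) lies 19 mm behind it (manip.grip_depth is the distance from the TCP to the grasp point, in m); z points along the fingers, y is the line along which they close (so a half turn about z gives the same grasp; the last joint's range is limited). The gripper opens to 85 mm and grips with 20 to 120 N. Pads are 22 mm wide; open, the fingers measure 114 mm over their backs; the gripper's body (76 mm by 85 mm) begins 54 mm behind the grasp point. The pads swing forward as they close: fully open they stand 13 mm farther back than shut.
Start: joints at [-64.171, 14.897, -7.913, 67.191, 0, 90], TCP at [0.229, -0.473, 0.231] pointing down, gripper open.
Joint ranges: [-159.42, 159.42], [-47.68, 98.78], [-73.54, 78.23], [-108.79, 121.32], [-90, 84.71], [-180, 180]. Speed limits (degrees/s): [147.25, 147.25, 180, 180, 180, 180].

## Interface

Orientations are given as [roll, pitch, yaw] about the fixed x, y, z axes, in that order (R = Rz(yaw) Ry(pitch) Rx(roll)).
In Python, from cell import manip gives the robot as it stands.
- The arm moves only by the tool carry_out, never from a script. Its argument "plan" is a list of rows, each a list of 7 numbers: the opening, from 0 (shut) to 1 (fully open), then the shift along the tool's x, y, z in cm, then the turn, a rotation vector about the tool's x, y, z in rad. In form: [[jaw, x, y, z, wx, wy, wz], ...]. A call has 1 to 20 rows; each row shifts and turns the commanded pose from where the row before left it, along the tool's axes as they then stand; what a row does not reach is not made up. A row lasts 1/10 s, in which the tool goes at most 50 mm and 8.59 degrees, less where a joint would pass 70% of its speed; a pose out of reach is approached as far as the arm can. A call is refused whole if a number of a shift passes 5 or a number of a turn 0.15, either way. A call with a gripper value outside its range is refused whole. The fingers move at their own pace and stop on an object; "force" is the grip in N (left out, the last holds). Time passes only in rows, so rows that do not move let the fingers close. It gives the time, the measured TCP pose, the force, the opening and the grip force at its end, in the units of the state.
- manip.read_state(): the state, without advancing time (a new reading comes with each control period).
- manip.snapshot(name): name is "side" or "top" or "wrist"; returns a dict with "pixels" (420x560x3 uint8, blue, green, red), "K" (3x3 intrinsics, pixels), "k1" (the pictures are not rectified: a ray, as slopes to the right and down, at radius r is drawn at 1 + k1 r^2 times it, then the intrinsics apply), "world_to_cam" (4x4, takes a point from world to camera coordinates); the wrist camera has in their place "tool_from_camera" (4x4, takes a point from camera to tool coordinates, whose origin is the TCP and whose axes are the flange's). Camera axes: x right, y up, looking along -z (the intrinsics and any distortion apply to the point x, -y, -z); pixel columns grow to the right and rows downward; lengths in m; the calibration is good to about 2 mm. A picture is of the moment at which its call begins: read the wrist's pose just before it. There is no depth.
- manip.job_done(): hands the job in; it is judged then, once.
The state is a dict: "clock": time; "qpos": joint angles; "joint_velocities": joint speeds; "joint_torque": joint torques, N m; "position": TCP position; "tcp_rot": TCP orientation; "wrist_force": force on the tool from outside, world axes, zero at the start; "wrist_torque": the same for the moment, N m; "opening": finger opening in m; "finger_force": force on a finger pad.
Only numpy, scipy, OpenCV 4.12 (cv2) and the standard library are available. Lean on these libraries where they do the work, as an engineer would, in place of code of your own. Each camera call takes 0.05 s, during which the arm holds its last target. There are 200 camera calls.

## Working session

There is one attempt and no reset: what is moved stays moved. The work goes in short steps, Python scripts to look and compute and a tool call to move; the robot and the scene stay as the last step left them, time stands still between calls to the robot, and variables do not carry over. Pictures are saved under pics/ and viewed, at most 14 in all, crops included, and the job is handed in when it is done.

Besides the shell and the picture viewer there is one more tool, called by a JSON object that holds its "fn" and its "kwargs". carry_out: Moves the arm, as the interface text tells. Its arguments: {"type":"object","properties":{"plan":{"type":"array"},"force":{"type":"number"}},"required":["plan"]}

```bash
ls; mkdir -p pics; cat > h.py <<'E'
import numpy as np, cv2
from cell import manip
from scipy.spatial.transform import Rotation as R
def ray(s,u,v,T=None):
    K=np.array(s["K"]);a=(u-K[0,2])/K[0,0];b=(v-K[1,2])/K[1,1];k=s["k1"]
    rd=np.hypot(a,b);r=rd
    for _ in range(20): r=rd/(1+k*r*r)
    f=r/rd if rd>0 else 1
    d=np.array([a*f,-b*f,-1.])
    M=T if T is not None else np.linalg.inv(np.array(s["world_to_cam"]))
    return M[:3,3],M[:3,:3]@d
def hit(s,u,v,z,T=None):
    o,d=ray(s,u,v,T);return o+d*(z-o[2])/d[2]
def pix(s,p,T=None):
    W=np.array(s["world_to_cam"]) if T is None else np.linalg.inv(T)
    c=W[:3,:3]@np.array(p)+W[:3,3];x=c[0]/-c[2];y=-c[1]/-c[2];f=1+s["k1"]*(x*x+y*y);K=np.array(s["K"])
    return np.array([K[0,0]*x*f+K[0,2],K[1,1]*y*f+K[1,2]])
def tcpT():
    st=manip.read_state();M=np.eye(4);M[:3,:3]=R.from_euler('xyz',st["tcp_rot"],degrees=True).as_matrix();M[:3,3]=st["position"];return M
def wrist():
    M=tcpT();s=manip.snapshot("wrist");return s,M@np.array(s["tool_from_camera"])
E
python3 - <<'E'
from h import *
print(manip.read_state())
for n in ("top","side"):
    s=manip.snapshot(n);cv2.imwrite(f"pics/{n}0.png",cv2.resize(s["pixels"],(784,588)));np.save(f"{n}0.npy",s,allow_pickle=True)
E
```

```text
pics
{'clock': 0.0, 'qpos': array([-6.41715111e+01,  1.49355257e+01, -7.98511247e+00,  6.71897291e+01,
        1.38711041e-03,  8.99987613e+01]), 'joint_velocities': array([ 0.00465897,  0.02492644, -0.09654428, -0.00985976,  0.00117541,
        0.00889671]), 'joint_torque': array([ 3.38594509e-04, -4.05679178e+01,  2.53921187e+01,  1.87827763e-02,
        6.81345728e-05,  1.04372285e-05]), 'position': array([ 0.22844592, -0.47194624,  0.23047106]), 'tcp_rot': array([-1.79889633e+02, -1.38949395e-03,  2.58297249e+01]), 'wrist_force': array([ 0.26606891, -0.05674376,  0.28193899]), 'wrist_torque': array([ 3.02003199e-02,  1.73018749e-06, -2.55021652e-02]), 'finger_force': 0.0, 'opening': 0.08535152497434235}
```

View pics/top0.png

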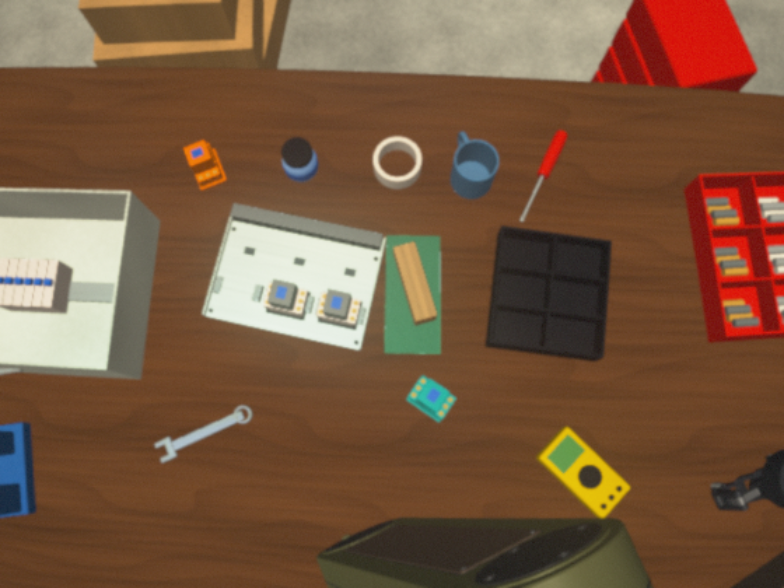

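View pics/side0.png

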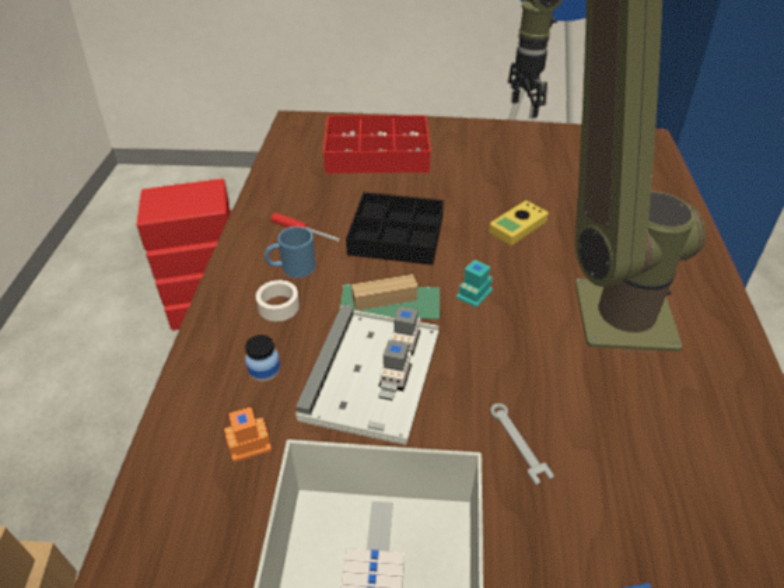

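The top view shows the plate at about (295,275), with contactor2 at (282,295), contactor1 at (337,303) and shoe3 empty. The block is at (415,283) on the mat, and the box is at (549,292). I'll measure these now.

```bash
cat > m.py <<'E'
from h import *
def blobs(s,lo,hi,roi=None,amin=30):
    hsv=cv2.cvtColor(s["pixels"],cv2.COLOR_BGR2HSV);m=cv2.inRange(hsv,np.array(lo),np.array(hi))
    if roi is not None:
        k=np.zeros_like(m);x0,y0,x1,y1=roi;k[y0:y1,x0:x1]=255;m&=k
    n,l,st,c=cv2.connectedComponentsWithStats(m)
    return [(c[i],st[i,4],(l==i).astype(np.uint8)) for i in range(1,n) if st[i,4]>=amin]
def rect(s,mask,z,T=None):
    c=max(cv2.findContours(mask,0,1)[0],key=cv2.contourArea)[:,0]
    P=np.array([hit(s,u,v,z,T)[:2] for u,v in c]);r=cv2.minAreaRect((P*1000).astype(np.float32));return r
E
python3 - <<'E'
from m import *
s=np.load("top0.npy",allow_pickle=True).item()
for c,a,m in blobs(s,(105,120,80),(128,255,255),(140,140,300,260),15): print("spot",c,a,hit(s,*c,.09))
for c,a,m in blobs(s,(8,60,110),(25,255,255),(270,160,320,240),200): print("block",c,a,rect(s,m,.047))
for c,a,m in blobs(s,(50,80,40),(90,255,255),(265,160,330,260),200): print("mat",c,a,rect(s,m,.002))
for c,a,m in blobs(s,(0,0,0),(180,255,55),(335,150,450,265),1000): print("box",c,a,rect(s,m,.054))
for p in [(232,205),(385,237),(360,350),(203,315)]:print("plate",hit(s,p[0]/1.4,p[1]/1.4,.022))
cv2.imwrite("pics/c.png",cv2.resize(s["pixels"][130:270,130:450],(800,350),interpolation=cv2.INTER_CUBIC))
t=np.load("side0.npy",allow_pickle=True).item()
for c,a,m in blobs(t,(105,120,80),(128,255,255),(240,200,320,280),10):
    o,d=ray(t,*c);print("sidespot",c,a,hit(t,*c,.09))
E
```

```text
spot [200.4        208.28571429] 35 [0.50040344 0.22232201 0.09      ]
spot [239.75       215.72222222] 36 [0.48649628 0.1281599  0.09      ]
block [296.81838565 164.37892377] 446 ((623.355712890625, 3.3258934020996094), (41.88094711303711, 122.78119659423828), 2.4931061267852783)
block [295.83860759 201.29219409] 948 ((539.1383666992188, -2.570484161376953), (142.24119567871094, 41.3907470703125), 18.55142593383789)
block [271.91774892 211.87878788] 231 ((516.9658203125, 54.64786148071289), (150.68191528320312, 9.8409423828125), 2.667698860168457)
mat [293.41822917 216.63385417] 1920 ((528.2742919921875, -1.068450927734375), (214.04403686523438, 98.36919403076172), 2.4646196365356445)
box [392.69254208 209.42338944] 6892 ((527.819580078125, -239.62777709960938), (201.3657684326172, 217.13308715820312), 84.53699493408203)
plate [0.67656211 0.33916743 0.022     ]
plate [0.62582197 0.05261485 0.022     ]
plate [0.41695958 0.08686291 0.022     ]
plate [0.4670157  0.37116317 0.022     ]
sidespot [289.57894737 224.10526316] 19 [0.48635569 0.12857784 0.09      ]
sidespot [282.         248.76923077] 26 [0.50045207 0.22257376 0.09      ]
```

View pics/c.png

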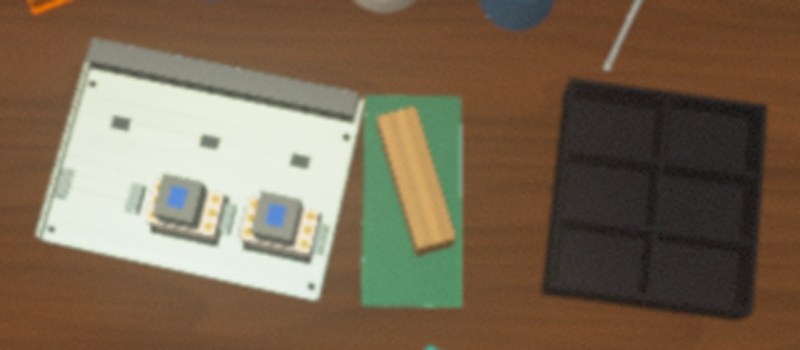

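{"fn": "carry_out", "kwargs": {"plan": [[1,0,0,0,0,0,0.127],[1,3.4,-3.0,-0.6,0,0,0],[1,3.4,-3.0,-0.6,0,0,0],[1,3.4,-3.0,-0.6,0,0,0],[1,3.4,-3.0,-0.6,0,0,0],[1,3.4,-3.0,-0.6,0,0,0],[1,3.4,-3.0,-0.6,0,0,0],[1,3.4,-3.0,-0.6,0,0,0],[1,3.4,-3.0,-0.6,0,0,0],[1,3.4,-3.0,-0.6,0,0,0],[1,3.4,-3.0,-0.6,0,0,0],[1,3.4,-3.0,-0.6,0,0,0],[1,3.4,-3.0,-0.6,0,0,0],[1,0,0,0,0,0,0],[1,0,0,0,0,0,0]]}}

```text
clock: 1.6
position: [0.5009, -0.0006, 0.3027]
tcp_rot: [-180.0, 0.1, 18.7]
wrist_force: [-1.3, -0.3, -0.7]
opening: 0.0851
finger_force: 0.0
```

```bash
python3 - <<'E'
from m import *
st=manip.read_state();print(st["clock"],st["position"],st["tcp_rot"])
s,T=wrist();np.save("w1.npy",{"s":s,"T":T},allow_pickle=True)
print(np.round(s["tool_from_camera"],3));print(s["k1"],s["K"][0,0])
cv2.imwrite("pics/w1.png",s["pixels"])
for c,a,m in blobs(s,(8,60,110),(25,255,255),None,2000): print("block",c,a,rect(s,m,.047,T))
for c,a,m in blobs(s,(105,120,80),(128,255,255),None,50): print("spot",c,a,hit(s,*c,.09,T))
E
```

```text
1.6 [ 0.50093619 -0.00063349  0.30268153] [-1.79997948e+02  8.76646937e-02  1.86937823e+01]
[[ 0.     0.956  0.292  0.074]
 [ 1.    -0.     0.     0.001]
 [ 0.     0.292 -0.956 -0.141]
 [ 0.     0.     0.     1.   ]]
-0.03648797315408924 314.6944335630127
block [296.32588662 140.31862608] 3581 ((541.1328125, -4.800262451171875), (138.47659301757812, 38.526145935058594), 18.56769561767578)
spot [ 92.45692884 118.23595506] 267 [0.50011884 0.21983117 0.09      ]
spot [172.22088353 156.83935743] 249 [0.48664339 0.12602385 0.09      ]
spot [273.08088235 300.77941176] 136 [ 0.3463931  -0.03940372  0.09      ]
```

View pics/w1.png

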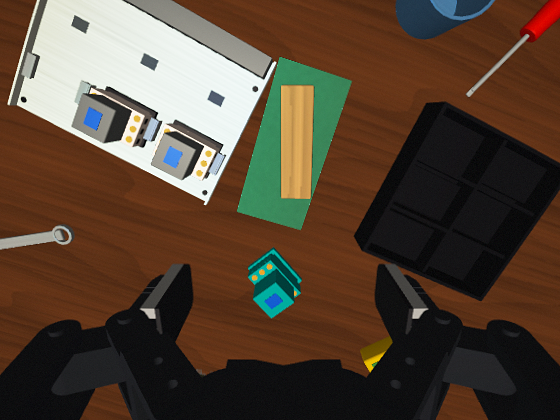

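The block is at (0.541, -0.005) with yaw 18.6. I'll go down and grip it.

{"fn": "carry_out", "kwargs": {"plan": [[1,1.2,0.55,4,0,0,0],[1,1.2,0.55,4,0,0,0],[1,1.3,0.55,4,0,0,0],[1,0,0,4,0,0,0],[1,0,0,4,0,0,0],[1,0,0,4,0,0,0],[1,0,0,2.5,0,0,0],[1,0,0,1.8,0,0,0],[1,0,0,0,0,0,0],[0,0,0,0,0,0,0],[0,0,0,0,0,0,0],[0,0,0,0,0,0,0],[0,0,0,0,0,0,0],[0,0,0,0,0,0,0],[0,0,0,0,0,0,0],[0,0,0,0,0,0,0],[0,0,0,0,0,0,0]], "force": 90}}

```text
clock: 3.35
position: [0.5428, -0.0054, 0.0221]
tcp_rot: [179.9, -0.2, 18.6]
wrist_force: [-1.1, -0.6, 7.1]
opening: 0.0382
finger_force: 92.0
```

```bash
python3 - <<'E'
from m import *
w=np.load("w1.npy",allow_pickle=True).item();s,T=w["s"],w["T"]
for p in [(207,203),(275,63),(10,103)]:print("plate",hit(s,*p,.012,T))
for p in [(430,102),(356,238),(482,300)]:print("box",hit(s,*p,.054,T))
g=s["pixels"][90:310,340:560];g=np.clip(g.astype(float)*6-60,0,255).astype(np.uint8)
cv2.imwrite("pics/b1.png",cv2.resize(g,(590,590),interpolation=cv2.INTER_CUBIC))
E
```

```text
plate [0.4193823  0.08660951 0.012     ]
plate [0.62556599 0.05219759 0.012     ]
plate [0.46923482 0.37568297 0.012     ]
box [ 0.63970833 -0.13790316  0.054     ]
box [ 0.45084895 -0.1206133   0.054     ]
box [ 0.41972793 -0.33287831  0.054     ]
```

View pics/b1.png

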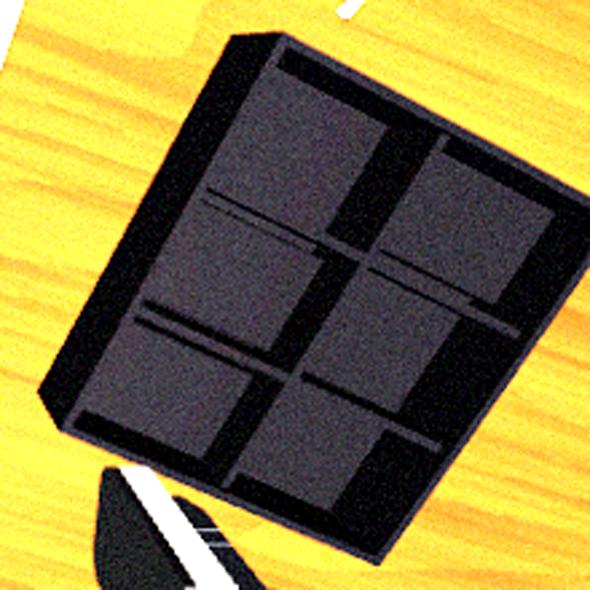

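{"fn": "carry_out", "kwargs": {"plan": [[0,0,0,-1,0,0,0],[0,0,0,-3.5,0,0,0],[0,0,0,-3.5,0,0,0],[0,0,0,-4,0,0,0],[0,0,0,0,0,0,0.123],[0,0,0,0,0,0,0.123],[0,0,0,0,0,0,0.122],[0,0,0,0,0,0,0.122],[0,-3.3,-2,0,0,0,0],[0,-3.3,-2,0,0,0,0],[0,-3.3,-2,0,0,0,0],[0,-3.3,-2,0,0,0,0],[0,-3.3,-2,0,0,0,0],[0,-3.3,-2,0,0,0,0],[0,0,0,3,0,0,0],[0,0,0,3,0,0,0],[0,0,0,0,0,0,0],[0,0,0,0,0,0,0],[0,0,0,0,0,0,0]]}}

```text
clock: 5.25
position: [0.346, 0.0226, 0.0891]
tcp_rot: [-174.6, -0.0, -1.2]
wrist_force: [-0.2, -0.0, -0.8]
opening: 0.0385
finger_force: 91.2
```

```bash
python3 - <<'E'
from m import *
w=np.load("w1.npy",allow_pickle=True).item();s,T=w["s"],w["T"]
for p in [(446.3,103.8),(364.3,251.2),(481.8,299.7),(559.5,165.5)]:print("box",hit(s,*p,.054,T))
s,T=wrist();np.save("w2.npy",{"s":s,"T":T},allow_pickle=True)
cv2.imwrite("pics/w2.png",s["pixels"])
for c,a,m in blobs(s,(105,120,80),(128,255,255),None,50): print("spot",c,a,hit(s,*c,.09,T))
E
```

```text
box [ 0.64439863 -0.15739689  0.054     ]
box [ 0.43662048 -0.13877493  0.054     ]
box [ 0.42008085 -0.33233504  0.054     ]
box [ 0.62667212 -0.33183035  0.054     ]
spot [406.52985075 272.92257463] 1072 [ 0.34569411 -0.03803409  0.09      ]
```

View pics/w2.png

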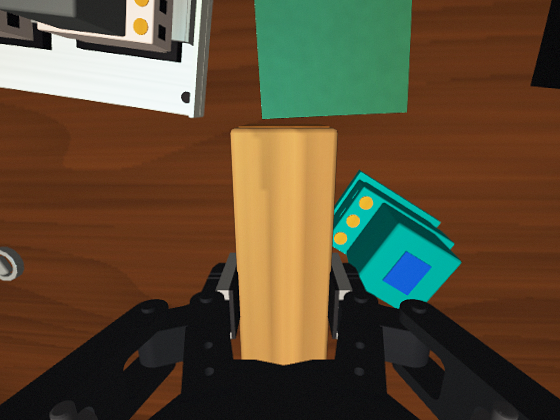

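```bash
python3 - <<'E'
from h import *
s=manip.read_state()
for k in("qpos","joint_velocities","joint_torque","position","tcp_rot"):print(k,np.round(s[k],2 if k!="position" else 4))
E
```

```text
qpos [ -1.27   4.95 -44.59  40.43   5.42 179.94]
joint_velocities [-0.16  0.07 -0.12 -0.38  0.04 -0.06]
joint_torque [  0.03 -25.34  20.02   0.09   0.41   0.  ]
position [0.3462 0.0226 0.0892]
tcp_rot [-1.7458e+02 -4.0000e-02 -1.2100e+00]
```

{"fn": "carry_out", "kwargs": {"plan": [[0,0,0,-4,0,0,0],[0,0,0,-3,-0.094,0,0],[0,0,0,0,0,0,-0.14],[0,0,0,0,0,0,-0.14],[0,0,0,0,0,0,-0.14],[0,0,0,0,0,0,-0.14],[0,0,0,0,0,0,-0.14],[0,0,0,0,0,0,-0.14],[0,0,0,0,0,0,-0.14],[0,0,0,0,0,0,-0.14],[0,0,0,0,0,0,-0.14],[0,0,0,0,0,0,-0.14],[0,0,0,0,0,0,-0.14],[0,0,0,0,0,0,-0.14],[0,0,0,0,0,0,-0.14],[0,0,0,0,0,0,-0.14],[0,0,0,0,0,0,-0.14],[0,0,0,0,0,0,-0.14],[0,0,0,0,0,0,-0.14],[0,0,0,0,0,0,-0.14]]}}

```text
clock: 7.3
position: [0.3454, 0.0015, 0.1587]
tcp_rot: [179.4, -0.4, 144.3]
wrist_force: [-0.0, -0.1, -1.1]
opening: 0.0385
finger_force: 91.4
```

{"fn": "carry_out", "kwargs": {"plan": [[0,0,0,0,0,0,-0.14],[0,0,0,0,0,0,-0.14],[0,0,0,0,0,0,-0.14],[0,0,0,0,0,0,-0.06],[0,0,0,0,0,0,0],[0,0,0,0,0,0,0]]}}

```text
clock: 7.9
position: [0.3451, 0.0015, 0.1582]
tcp_rot: [179.3, -0.1, 171.4]
wrist_force: [0.0, -0.7, -1.2]
opening: 0.0385
finger_force: 91.4
```

{"fn": "carry_out", "kwargs": {"plan": [[0,0,0,0,0.012,0,0.016],[0,0.15,3.7,0,0,0,0],[0,0.15,3.7,0,0,0,0],[0,0.15,3.7,0,0,0,0],[0,0.15,3.6,0,0,0,0],[0,0,0,4,0,0,0],[0,0,0,4,0,0,0],[0,0,0,3.2,0,0,0],[0,0,0,1,0,0,0],[0,0,0,0,0,0,0],[0,0,0,0,0,0,0]]}}

```text
clock: 9.0
position: [0.3626, 0.1479, 0.036]
tcp_rot: [180.0, -0.2, 170.5]
wrist_force: [0.4, 0.2, -0.5]
opening: 0.0386
finger_force: 91.5
```

```bash
python3 - <<'E'
from m import *
s,T=wrist();np.save("w2.npy",{"s":s,"T":T},allow_pickle=True)
cv2.imwrite("pics/w3.png",s["pixels"])
for c,a,m in blobs(s,(105,120,80),(128,255,255),None,50): print("spot",c,a,hit(s,*c,.09,T))
E
```

```text
(no output)
```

View pics/w3.png

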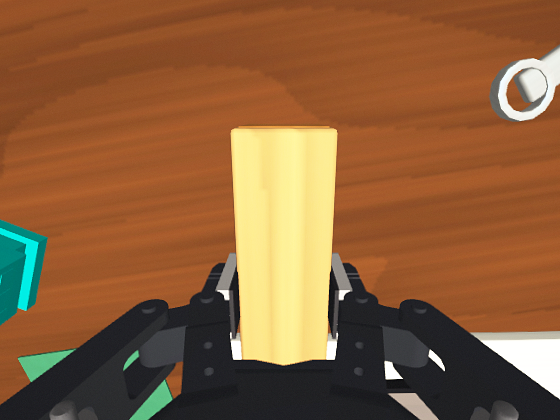

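{"fn": "carry_out", "kwargs": {"plan": [[0,0,0,0.35,0,0,0],[0,-1.1,0,0,0,0,0],[0,-1.1,0,0,0,0,0],[0,-0.4,0,0,0,0,0],[0,-0.4,0,0,0,0,0],[0,-0.4,0,0,0,0,0],[0,-0.4,0,0,0,0,0]]}}

```text
clock: 9.75
position: [0.3939, 0.1414, 0.031]
tcp_rot: [180.0, -0.9, 170.6]
wrist_force: [-11.3, 4.5, 3.5]
opening: 0.0385
finger_force: 92.3
```

{"fn": "carry_out", "kwargs": {"plan": [[0,-0.4,0,0,0,0,0],[0,-0.4,0,0,0,0,0],[0,-0.4,0,0,0,0,0],[0,-0.4,0,0,0,0,0],[0,-0.4,0,0,0,0,0],[0,-0.4,0,0,0,0,0]]}}

```text
clock: 10.35
position: [0.4167, 0.1376, 0.0308]
tcp_rot: [180.0, -1.0, 170.7]
wrist_force: [-11.5, 4.2, 6.4]
opening: 0.0383
finger_force: 92.4
```

```bash
python3 - <<'E'
from m import *
for n in("top","side"):
    s=manip.snapshot(n)
    for c,a,m in blobs(s,(105,120,80),(128,255,255),(140,140,300,260) if n=="top" else (240,190,320,280),10): print(n,c,a,hit(s,*c,.09))
E
```

```text
top [243.5        204.63636364] 22 [0.51359878 0.1209698  0.09      ]
side [280.22727273 222.45454545] 22 [0.51285482 0.12413107 0.09      ]
side [282.03703704 248.85185185] 27 [0.50033243 0.22285915 0.09      ]
```

{"fn": "carry_out", "kwargs": {"plan": [[0,-0.4,0,-0.15,0,0,0],[0,-0.4,0,0,0,0,0],[0,-0.4,0,0,0,0,0],[0,-0.4,0,0,0,0,0],[0,-0.4,0,0,0,0,0],[0,-0.4,0,0,0,0,0],[0,-0.3,0,0,0,0,0],[0,0,0,0,0,0,0]]}}

```text
clock: 11.25
position: [0.4513, 0.133, 0.0335]
tcp_rot: [180.0, -0.1, 170.6]
wrist_force: [0.4, 0.6, -1.3]
opening: 0.0382
finger_force: 91.5
```

```bash
python3 - <<'E'
from m import *
for n in("top","side"):
    s=manip.snapshot(n)
    for c,a,m in blobs(s,(105,120,80),(128,255,255),(140,140,300,260) if n=="top" else (240,190,320,280),10): print(n,c,a,hit(s,*c,.09))
E
```

```text
top [247.08333333 189.58333333] 12 [0.55070115 0.11468979 0.09      ]
side [268.31818182 220.63636364] 22 [0.54676606 0.11956562 0.09      ]
side [282.         248.76923077] 26 [0.50045207 0.22257376 0.09      ]
```

{"fn": "carry_out", "kwargs": {"plan": [[0,3,0,0,0,0,0],[0,3,0,0,0,0,0],[0,3.1,0,0,0,0,0],[0,0,3.2,0,0,0,0],[0,0,3.2,0,0,0,0],[0,0,3.1,0,0,0,0],[0,0,0,0,0,0,0],[0,0,0,0,0,0,0]]}}

```text
clock: 12.15
position: [0.3761, 0.2423, 0.0339]
tcp_rot: [180.0, -0.2, 170.7]
wrist_force: [-0.9, -0.9, -2.4]
opening: 0.0384
finger_force: 91.6
```

{"fn": "carry_out", "kwargs": {"plan": [[0,-1.1,0,0,0,0,0],[0,-1.1,0,0,0,0,0],[0,-0.4,0,0,0,0,0],[0,-0.4,0,0,0,0,0],[0,-0.4,0,0,0,0,0],[0,-0.4,0,0,0,0,0],[0,-0.4,0,0,0,0,0],[0,-0.4,0,0,0,0,0],[0,-0.4,0,0,0,0,0],[0,-0.4,0,-0.05,0,0,0],[0,-0.4,0,0,0,0,0],[0,-0.4,0,0,0,0,0]]}}

```text
clock: 13.35
position: [0.4311, 0.231, 0.0328]
tcp_rot: [-180.0, -0.9, 170.6]
wrist_force: [-10.0, 4.0, 2.6]
opening: 0.0382
finger_force: 92.0
```

{"fn": "carry_out", "kwargs": {"plan": [[0,-0.4,0,0,0,0,0],[0,-0.4,0,0,0,0,0],[0,-0.4,0,0,0,0,0],[0,-0.4,0,0,0,0,0],[0,-0.4,0,0,0,0,0],[0,-0.3,0,0,0,0,0],[0,0,0,0,0,0,0],[0,0,0,0,0,0,0]]}}

```text
clock: 14.15
position: [0.4605, 0.2277, 0.034]
tcp_rot: [180.0, -0.2, 170.5]
wrist_force: [0.4, -0.9, -1.0]
opening: 0.0383
finger_force: 91.6
```

```bash
python3 - <<'E'
from m import *
for n in("top","side"):
    s=manip.snapshot(n)
    for c,a,m in blobs(s,(105,120,80),(128,255,255),(140,140,300,260) if n=="top" else (240,190,320,280),10): print(n,c,a,hit(s,*c,.09))
    for c,a,m in blobs(s,(50,80,40),(90,255,255),(265,160,330,260),200): print("mat",n,c,a,rect(s,m,.002))
E
```

```text
top [205.85  185.775] 40 [0.55598891 0.21372371 0.09      ]
top [245.21052632 191.05263158] 38 [0.54690266 0.1189235  0.09      ]
mat top [294.32862644 210.61810013] 3116 ((528.3187866210938, -1.8509330749511719), (215.41903686523438, 97.90383911132812), 1.6321324110031128)
side [268.31818182 220.63636364] 22 [0.54676606 0.11956562 0.09      ]
side [261.6  245.28] 25 [0.55550686 0.21445795 0.09      ]
mat side [275.30452675 211.98765432] 243 ((540.0958251953125, 2.2199668884277344), (59.48830032348633, 91.87496185302734), 5.86968994140625)
```

{"fn": "carry_out", "kwargs": {"plan": [[0,3,0,0,0,0,0],[0,0,0,-3.5,0,0,0],[0,0,0,-3.5,0,0,0],[0,0,0,-3.5,0,0,0],[0,0,0,-3.5,0,0,-0.083],[0,0,0,0,0,0,-0.083],[0,-1.4,-3.35,0,0,0,0],[0,-1.4,-3.35,0,0,0,0],[0,-1.4,-3.35,0,0,0,0],[0,-1.4,-3.35,0,0,0,0],[0,-1.4,-3.35,0,0,0,0],[0,-1.4,-3.35,0,0,0,0],[0,-1.3,-3.35,0,0,0,0],[0,0,0,4,0,0,0],[0,0,0,4,0,0,0],[0,0,0,4,0,0,0],[0,0,0,2,0,0,0],[0,0,0,0.4,0,0,0],[0,0,0,0,0,0,0],[0,0,0,0,0,0,0]]}}

```text
clock: 16.25
position: [0.5291, -0.0016, 0.0308]
tcp_rot: [179.9, -0.0, -179.9]
wrist_force: [0.8, 0.4, -0.8]
opening: 0.0384
finger_force: 91.7
```

{"fn": "carry_out", "kwargs": {"plan": [[0,0,0,0.3,0,0,0],[0,0,0,0.3,0,0,0],[0,0,0,0.2,0,0,0],[0,0,0,0.1,0,0,0],[0,0,0,0,0,0,0]]}}

```text
clock: 16.75
position: [0.528, -0.0016, 0.0221]
tcp_rot: [179.9, -0.1, -179.9]
wrist_force: [-3.2, 0.5, 9.9]
opening: 0.0386
finger_force: 93.4
```

{"fn": "carry_out", "kwargs": {"plan": [[0.7,0,0,0,0,0,0],[0.9,0,0,0,0,0,0],[0.9,0,0,0,0,0,0],[0.9,0,0,0,0,0,0],[0.9,0,0,0,0,0,0],[0.9,0,0,-3,0,0,0],[0.9,0,0,-4,0,0,0],[0.9,0.7,-3,-3,0,0,0],[0.9,0.7,-3,-3,0,0,0],[0.9,0.7,-3,-3,0,0,0],[0.9,0.7,-3,-3,0,0,0],[0.9,0.7,-3,-3,0,0,0],[0.9,0.7,-3,-3,0,0,0],[0.9,0.7,-3,-2,0,0,0],[0.9,0,-3,-1,0,0,0.085],[0,0,0,0,0,0,0],[0,0,0,0,0,0,0],[0,0,0,0,0,0,0]]}}

```text
clock: 18.55
position: [0.4794, -0.2411, 0.2994]
tcp_rot: [179.9, -0.3, 175.3]
wrist_force: [-0.5, 0.4, 0.7]
opening: 0.0337
finger_force: 0.0
```

```bash
python3 - <<'E'
from m import *
s,T=wrist();np.save("w4.npy",{"s":s,"T":T},allow_pickle=True)
g=np.clip(s["pixels"].astype(float)*5-40,0,255).astype(np.uint8)
cv2.imwrite("pics/w4.png",g)
for c,a,m in blobs(s,(0,0,0),(180,255,70),None,8000): print("box",c,a,rect(s,m,.054,T))
for c,a,m in blobs(s,(105,120,80),(128,255,255),None,50): print("spot",c,a,hit(s,*c,.09,T))
t=manip.snapshot("top")
for c,a,m in blobs(t,(105,120,80),(128,255,255),(140,140,300,260),15): print("tspot",c,a,hit(t,*c,.09))
for c,a,m in blobs(t,(8,60,110),(25,255,255),(270,160,320,240),200): print("block",c,a,rect(t,m,.047))
E
```

```text
box [283.11744002 320.02242565] 61938 ((657.9864501953125, -262.1036071777344), (954.6642456054688, 471.6129150390625), 85.18803405761719)
spot [556.576 322.6  ] 125 [0.70133727 0.11268713 0.09      ]
tspot [205.91666667 185.86111111] 36 [0.55578259 0.21354699 0.09      ]
tspot [245.13513514 191.05405405] 37 [0.5468916  0.11910237 0.09      ]
block [296.68171558 164.30022573] 443 ((623.3565673828125, 3.3259315490722656), (41.879337310791016, 122.78119659423828), 2.493105888366699)
block [271.95726496 211.80769231] 234 ((516.9622802734375, 54.64788818359375), (150.68907165527344, 9.840940475463867), 2.66733980178833)
block [294.86343612 206.38546256] 908 ((525.4487915039062, -1.0412635803222656), (143.68788146972656, 39.288902282714844), 0.26689115166664124)
```

View pics/w4.png

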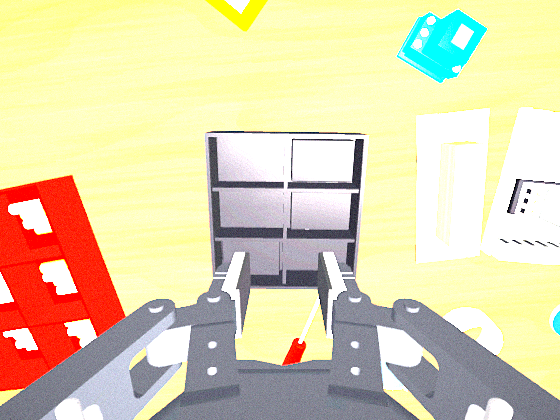

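The box rim corners are at about (207,132), (366,135), (355,288) and (217,288). The top-right, middle-right and bottom-left cells seem to show sharp rectangles, which suggests covers. I'll zoom in.

```bash
python3 - <<'E'
from m import *
w=np.load("w4.npy",allow_pickle=True).item();s,T=w["s"],w["T"]
g=s["pixels"][120:300,195:380].astype(float);g=np.clip(g*4-20,0,255).astype(np.uint8)
cv2.imwrite("pics/b4.png",cv2.resize(g,(610,594),interpolation=cv2.INTER_CUBIC))
E
```

```text
(no output)
```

View pics/b4.png

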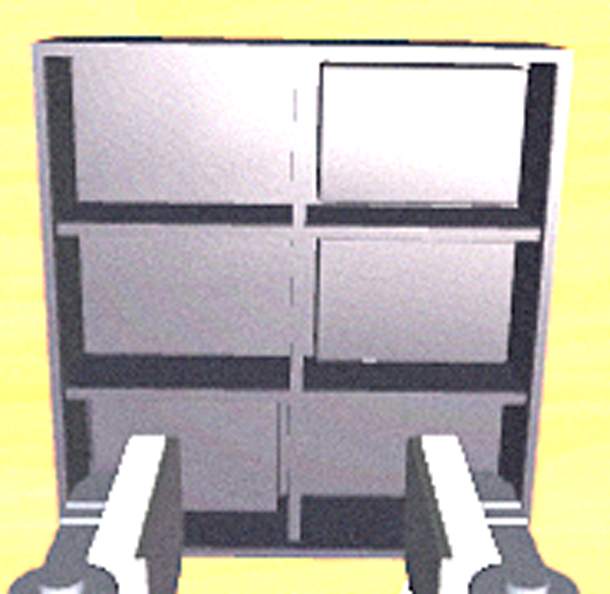

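Right of the picture is +y and up is -x. The covers are in cells (-69,+48.5), (0,+48.5) and (69,-48.5), so (0,-48.5) and (-69,-48.5) are empty. Next is the box pose.

```bash
python3 - <<'E'
from m import *
w=np.load("w4.npy",allow_pickle=True).item();s,T=w["s"],w["T"]
P=np.array([hit(s,*p,.054,T)[:2] for p in [(205.6,133),(368.6,134.2),(354,287.6),(213.8,287.6)]])
print(P.round(4),P.mean(0))
L=np.array([[-106,-99.5],[-106,99.5],[106,99.5],[106,-99.5]])/1000
M,_=cv2.estimateAffinePartial2D(L,P);print(M)
a=np.arctan2(M[1,0],M[0,0]);t=M[:,2];print(np.degrees(a),t)
Rm=np.array([[np.cos(a),-np.sin(a)],[np.sin(a),np.cos(a)]])
for c in [(-69,-48.5),(0,-48.5),(69,48.5)]:print(c,Rm@np.array(c)/1000+t)
# top view check of rim corners
t0=np.load("top0.npy",allow_pickle=True).item()
for p in [(500,228),(610,241),(601,358),(487,348)]:print("top",hit(t0,p[0]/1.4,p[1]/1.4,.054))
E
```

```text
[[ 0.4179 -0.3304]
 [ 0.4354 -0.1351]
 [ 0.6426 -0.1564]
 [ 0.6263 -0.351 ]] [ 0.53058844 -0.24323563]
[[ 0.97997672  0.09244615  0.53058844]
 [-0.09244615  0.97997672 -0.24323563]]
-5.389051772667721 [ 0.53058844 -0.24323563]
(-69, -48.5) [ 0.4573384 -0.2850409]
(0, -48.5) [ 0.52603341 -0.29152125]
(69, 48.5) [ 0.60383848 -0.20143035]
top [ 0.6413741  -0.15188729  0.054     ]
top [ 0.62656358 -0.34971169  0.054     ]
top [ 0.41569887 -0.3281905   0.054     ]
top [ 0.4251345 -0.1313645  0.054    ]
```

{"fn": "carry_out", "kwargs": {"plan": [[1,0,0,0,0,0,0.084],[1,0.5,4.3,0.2,0,0,0],[1,0.5,4.3,0.2,0,0,0],[1,0.5,4.3,0.2,0,0,0],[1,0.5,4.3,0.2,0,0,0],[1,0.5,4.3,0.2,0,0,0],[1,0.5,4.3,0.2,0,0,0],[1,0.5,4.3,0.2,0,0,0],[1,0.5,4.3,0.2,0,0,0],[1,0.5,4.3,0.2,0,0,0],[1,0,0,0,0,0,0],[1,0,0,0,0,0,0],[1,0,0,0,0,0,0]]}}

```text
clock: 19.95
position: [0.4993, 0.1467, 0.2824]
tcp_rot: [-180.0, -0.3, 170.4]
wrist_force: [-0.4, -0.8, -0.7]
opening: 0.0857
finger_force: 0.0
```

```bash
python3 - <<'E'
from m import *
s,T=wrist();np.save("w5.npy",{"s":s,"T":T},allow_pickle=True)
cv2.imwrite("pics/w5.png",s["pixels"])
for c,a,m in blobs(s,(105,120,80),(128,255,255),None,50): print("spot",c,a,hit(s,*c,.09,T),rect(s,m,.09,T)[1:])
E
```

```text
spot [78.17449664 63.91610738] 298 [ 0.34216909 -0.03508485  0.09      ] ((15.135049819946289, 18.982389450073242), 57.834800720214844)
spot [349.65843621 224.83539095] 243 [0.55547725 0.21181184 0.09      ] ((16.189695358276367, 19.116437911987305), 80.4115219116211)
spot [265.5 230. ] 238 [0.54578195 0.11720407 0.09      ] ((14.821769714355469, 19.436294555664062), 79.82275390625)
spot [356.87692308 329.88974359] 780 [0.69712494 0.2062576  0.09      ] ((53.287166595458984, 54.40290069580078), 9.554413795471191)
```

View pics/w5.png

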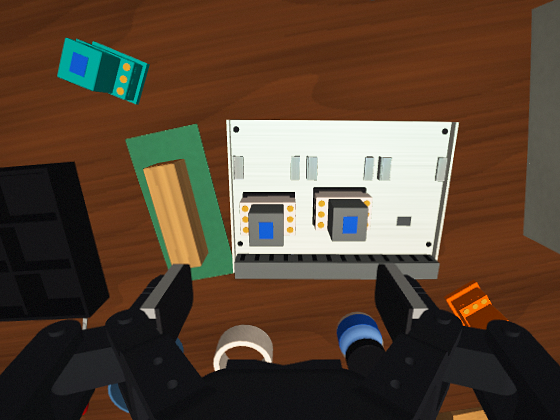

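Both contactors stand clear of the lips, at (265,230) and (350,225). I'll grip contactor1.

{"fn": "carry_out", "kwargs": {"plan": [[1,-1.7,-0.7,3.5,0,0,0],[1,-1.7,-0.7,3.5,0,0,0],[1,-1.7,-0.7,3.5,0,0,0],[1,0,0,4,0,0,0],[1,0,0,4,0,0,0],[1,0,0,2.5,0,0,0],[1,0,0,1.6,0,0,0],[1,0,0,0,0,0,0],[0,0,0,0,0,0,0],[0,0,0,0,0,0,0],[0,0,0,0,0,0,0],[0,0,0,0,0,0,0],[0,0,0,0,0,0,0],[0,0,0,0,0,0,0],[0,0,0,0,0,0,0],[0,0,0,0,0,0,0]], "force": 50}}

```text
clock: 21.6
position: [0.5472, 0.1182, 0.058]
tcp_rot: [179.9, -0.0, 170.4]
wrist_force: [-0.3, -1.1, 6.7]
opening: 0.0392
finger_force: 51.8
```

{"fn": "carry_out", "kwargs": {"plan": [[0,0,0,-1,0,0,0],[0,0,0,-3,0,0,0],[0,0,0,-4,0,0,0],[0,0,0,-4,0,0,-0.073],[0,-0.18,-4.1,0,0,0,0],[0,-0.18,-4.1,0,0,0,0],[0,-0.18,-4.1,0,0,0,0],[0,-0.18,-4.1,0,0,0,0],[0,-0.18,-4.1,0,0,0,0],[0,-0.18,-4.1,0,0,0,0],[0,-0.18,-4.1,0,0,0,0],[0,-0.18,-4.1,0,0,0,0],[0,-0.18,-4.1,0,0,0,0],[0,-0.18,-4,0,0,0,0],[0,0,0,0,0,0,0],[0,0,0,0,0,0,0],[0,0,0,0,0,0,0]]}}

```text
clock: 23.3
position: [0.5251, -0.2899, 0.1757]
tcp_rot: [179.9, -0.3, 174.6]
wrist_force: [-0.0, 0.1, -2.1]
opening: 0.0393
finger_force: 52.1
```

```bash
python3 - <<'E'
from m import *
s,T=wrist();np.save("w6.npy",{"s":s,"T":T},allow_pickle=True)
g=np.clip(s["pixels"].astype(float)*3,0,255).astype(np.uint8)
cv2.imwrite("pics/w6.png",g)
for c,a,m in blobs(s,(105,120,80),(128,255,255),None,50):
    z=T[2,3]*0+manip.read_state()["position"][2]+.032
    print("spot",c,a,hit(s,*c,z,T))
print(manip.read_state()["position"])
E
```

```text
[ 0.52532486 -0.28959706  0.17587686]
```

View pics/w6.png

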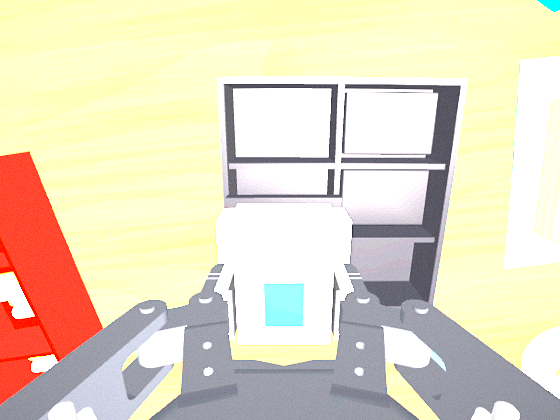

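```bash
python3 - <<'E'
from m import *
w=np.load("w6.npy",allow_pickle=True).item();s,T=w["s"],w["T"]
print(hit(s,284,305,.1757+.032,T))
for p in [(219,80),(466,82),(339.5,82),(340,161)]:print(hit(s,*p,.054,T))
E
```

```text
[ 0.52433781 -0.29063964  0.2077    ]
[ 0.42003328 -0.33145673  0.054     ]
[ 0.43871288 -0.13690491  0.054     ]
[ 0.43037705 -0.23751484  0.054     ]
[ 0.49249704 -0.23999347  0.054     ]
```

{"fn": "carry_out", "kwargs": {"plan": [[0,-0.2,-0.1,2.5,0,0,0],[0,0,0,3,0,0,0],[0,0,0,1.3,0,0,0],[0,0,0,0.7,0,0,0],[0,0,0,0.7,0,0,0],[0,0,0,0.7,0,0,0]]}}

```text
clock: 23.95
position: [0.5281, -0.2922, 0.0877]
tcp_rot: [180.0, -0.1, 174.6]
wrist_force: [0.4, -0.1, -3.3]
opening: 0.0391
finger_force: 52.0
```

{"fn": "carry_out", "kwargs": {"plan": [[0,0,0,0.5,0,0,0],[0,0,0,0.5,0,0,0],[0,0,0,0.5,0,0,0],[0,0,0,0,0,0,0]]}}

```text
clock: 24.35
position: [0.5267, -0.2918, 0.0713]
tcp_rot: [179.9, -0.3, 174.6]
wrist_force: [0.5, 0.5, -3.1]
opening: 0.0394
finger_force: 52.0
```

Below the cover level with no contact, so the cell is empty.

{"fn": "carry_out", "kwargs": {"plan": [[0,0,0,0.5,0,0,0],[0,0,0,0.5,0,0,0],[0,0,0,0.4,0,0,0],[0,0,0,0.25,0,0,0],[0,0,0,0.15,0,0,0],[0,0,0,0.1,0,0,0],[0,0,0,0,0,0,0]]}}

```text
clock: 25.05
position: [0.5272, -0.292, 0.0531]
tcp_rot: [180.0, -0.2, 174.6]
wrist_force: [0.2, -0.2, -2.2]
opening: 0.0393
finger_force: 52.2
```

{"fn": "carry_out", "kwargs": {"plan": [[0,0,0,0.1,0,0,0],[0,0,0,0.1,0,0,0],[0,0,0,0,0,0,0]]}}

```text
clock: 25.35
position: [0.5272, -0.2921, 0.0529]
tcp_rot: [180.0, -0.2, 174.6]
wrist_force: [-3.8, 1.7, 8.8]
opening: 0.0394
finger_force: 53.7
```

{"fn": "carry_out", "kwargs": {"plan": [[0.6,0,0,0,0,0,0],[0.6,0,0,0,0,0,0],[0.6,0,0,0,0,0,0],[0.6,0,0,-1,0,0,0],[0.6,0,0,-3,0,0,0],[0.6,0,0,-4,0,0,0],[1,0,0,-4,0,0,0],[1,0,0,-4,0,0,0.073],[1,0.47,4.18,0,0,0,0],[1,0.47,4.18,0,0,0,0],[1,0.47,4.18,0,0,0,0],[1,0.47,4.18,0,0,0,0],[1,0.47,4.18,0,0,0,0],[1,0.47,4.18,0,0,0,0],[1,0.47,4.18,0,0,0,0],[1,0.47,4.18,0,0,0,0],[1,0.47,4.18,0,0,0,0],[1,0.47,4.18,0,0,0,0]]}}

```text
clock: 27.15
position: [0.551, 0.1296, 0.2122]
tcp_rot: [179.9, -0.2, 170.4]
wrist_force: [0.7, 1.1, 0.0]
opening: 0.0853
finger_force: 0.0
```

```bash
python3 - <<'E'
from m import *
s,T=wrist()
for c,a,m in blobs(s,(105,120,80),(128,255,255),None,100): print("spot",c,a,hit(s,*c,.09,T),rect(s,m,.09,T)[1:])
for n in("top","side"):
    t=manip.snapshot(n);np.save(n+"1.npy",t,allow_pickle=True)
    for c,a,m in blobs(t,(105,120,80),(128,255,255),(140,140,460,290) if n=="top" else (200,130,360,290),10): print(n,c,a,hit(t,*c,.09))
    if n=="top":
        for c,a,m in blobs(t,(8,60,110),(25,255,255),(270,160,320,240),700): print("block",c,a,rect(t,m,.047))
E
```

```text
spot [378.98578199 192.91469194] 422 [0.55549935 0.21174678 0.09      ] ((16.008262634277344, 19.594907760620117), 80.41679382324219)
spot [371.06044678 334.29960578] 761 [0.70027242 0.19270082 0.09      ] ((51.22758102416992, 35.67940902709961), 18.007253646850586)
spot [554.57627119 339.97457627] 118 [0.74404493 0.38317081 0.09      ] ((15.184816360473633, 12.60790729522705), 22.830333709716797)
top [417.32608696 206.7826087 ] 46 [ 0.52631796 -0.2907627   0.09      ]
top [309.11111111 281.92592593] 27 [ 0.33911368 -0.03928587  0.09      ]
block [305.0982962  182.39711664] 763 ((544.177490234375, -0.121551513671875), (200.38766479492188, 122.78119659423828), 2.493105888366699)
block [294.84891304 206.72608696] 920 ((525.2528686523438, -1.0291099548339844), (144.2733154296875, 39.290260314941406), 0.18759584426879883)
side [340.8 190.9] 10 [ 0.34085837 -0.02612444  0.09      ]
side [261.6  245.28] 25 [0.55550686 0.21445795 0.09      ]
```

{"fn": "carry_out", "kwargs": {"plan": [[1,0.45,4.1,0,0,0,0],[1,0.43,4.1,0,0,0,0],[1,0,0,4,0,0,0],[1,0,0,4,0,0,0],[1,0,0,4,0,0,0],[1,0,0,2,0,0,0],[1,0,0,1.6,0,0,0],[1,0,0,0,0,0,0],[0,0,0,0,0,0,0],[0,0,0,0,0,0,0],[0,0,0,0,0,0,0],[0,0,0,0,0,0,0],[0,0,0,0,0,0,0],[0,0,0,0,0,0,0],[0,0,0,0,0,0,0],[0,0,0,0,0,0,0]]}}

```text
clock: 28.9
position: [0.5569, 0.211, 0.0572]
tcp_rot: [179.9, -0.0, 170.4]
wrist_force: [0.3, 1.7, 6.3]
opening: 0.0394
finger_force: 52.1
```

{"fn": "carry_out", "kwargs": {"plan": [[0,0,0,-1,0,0,0],[0,0,0,-3,0,0,0],[0,0,0,-4,0,0,0],[0,0,0,-4,0,0,-0.073],[0,0.43,-4.2,0,0,0,0],[0,0.43,-4.2,0,0,0,0],[0,0.43,-4.2,0,0,0,0],[0,0.43,-4.2,0,0,0,0],[0,0.43,-4.2,0,0,0,0],[0,0.43,-4.2,0,0,0,0],[0,0.43,-4.2,0,0,0,0],[0,0.43,-4.2,0,0,0,0],[0,0.43,-4.2,0,0,0,0],[0,0.43,-4.2,0,0,0,0],[0,0.43,-4.2,0,0,0,0],[0,0.4,-4.1,0,0,0,0],[0,0,0,0,0,0,0],[0,0,0,0,0,0,0],[0,0,0,0,0,0,0]]}}

```text
clock: 30.8
position: [0.4567, -0.2846, 0.1748]
tcp_rot: [179.9, -0.3, 174.6]
wrist_force: [-0.2, 0.7, -4.0]
opening: 0.0393
finger_force: 53.0
```

```bash
python3 - <<'E'
from m import *
s,T=wrist();p=manip.read_state()["position"];print(p)
for c,a,m in blobs(s,(100,120,30),(130,255,255),(230,270,340,340),100): print("spot",c,a,hit(s,*c,p[2]+.0328,T))
E
```

```text
[ 0.45693579 -0.28439685  0.1749612 ]
```

{"fn": "carry_out", "kwargs": {"plan": [[0,-0.15,0,2.5,0,0,0],[0,0,0,3,0,0,0],[0,0,0,1.3,0,0,0],[0,0,0,0.7,0,0,0],[0,0,0,0.7,0,0,0],[0,0,0,0.6,0,0,0],[0,0,0,0.5,0,0,0],[0,0,0,0.5,0,0,0],[0,0,0,0.3,0,0,0],[0,0,0,0,0,0,0]]}}

```text
clock: 31.85
position: [0.4582, -0.2857, 0.0739]
tcp_rot: [179.9, -0.3, 174.6]
wrist_force: [-0.3, 0.2, -4.0]
opening: 0.0388
finger_force: 53.0
```

{"fn": "carry_out", "kwargs": {"plan": [[0,0,0,0.5,0,0,0],[0,0,0,0.5,0,0,0],[0,0,0,0.5,0,0,0],[0,0,0,0.3,0,0,0],[0,0,0,0.15,0,0,0],[0,0,0,0.1,0,0,0],[0,0,0,0.1,0,0,0],[0,0,0,0,0,0,0]]}}

```text
clock: 32.65
position: [0.4584, -0.2858, 0.0527]
tcp_rot: [180.0, -0.2, 174.6]
wrist_force: [1.2, -0.8, -4.2]
opening: 0.0395
finger_force: 53.1
```

{"fn": "carry_out", "kwargs": {"plan": [[0,0,0,0.1,0,0,0],[0,0,0,0.1,0,0,0],[0,0,0,0,0,0,0]]}}

```text
clock: 32.95
position: [0.4586, -0.2859, 0.0522]
tcp_rot: [180.0, -0.2, 174.6]
wrist_force: [-2.7, 0.0, 6.4]
opening: 0.0392
finger_force: 54.3
```

Set down. I'll release it and go up.

{"fn": "carry_out", "kwargs": {"plan": [[0.6,0,0,0,0,0,0],[0.6,0,0,0,0,0,0],[0.6,0,0,0,0,0,0],[0.6,0,0,-1,0,0,0],[0.6,0,0,-3,0,0,0],[0.6,0,0,-4,0,0,0],[0.6,0,0,-4,0,0,0],[0.6,0,0,-4,0,0,0],[0.6,0,0,-4,0,0,0],[0.6,2,-4,-3,0,0,0],[0.6,2,-4,-2,0,0,0],[0.6,2,-4,0,0,0,0],[0.6,1,-4,0,0,0,0],[0.6,0,0,0,0,0,0],[0.6,0,0,0,0,0,0]]}}

```text
clock: 34.45
position: [0.3757, -0.4365, 0.2989]
tcp_rot: [179.9, -0.2, 174.5]
wrist_force: [-0.3, 0.9, 0.5]
opening: 0.0514
finger_force: 0.0
```

```bash
python3 - <<'E'
from m import *
t=manip.snapshot("top");cv2.imwrite("pics/t9.png",cv2.resize(t["pixels"][100:320,130:470],(800,518)))
for c,a,m in blobs(t,(105,120,80),(128,255,255),(140,140,460,320),10): print(c,a,hit(t,*c,.085))
for c,a,m in blobs(t,(8,60,110),(25,255,255),(270,160,320,240),700): print("block",c,a,rect(t,m,.047))
E
```

```text
[417.32608696 206.7826087 ] 46 [ 0.52757092 -0.29218746  0.085     ]
[415.18367347 235.59183673] 49 [ 0.45760857 -0.28581924  0.085     ]
[309.10810811 281.97297297] 37 [ 0.33940261 -0.03955686  0.085     ]
block [294.90354767 206.27383592] 902 ((525.5506591796875, -1.2987174987792969), (143.55679321289062, 39.24482727050781), 1.8826483488082886)
```

View pics/t9.png

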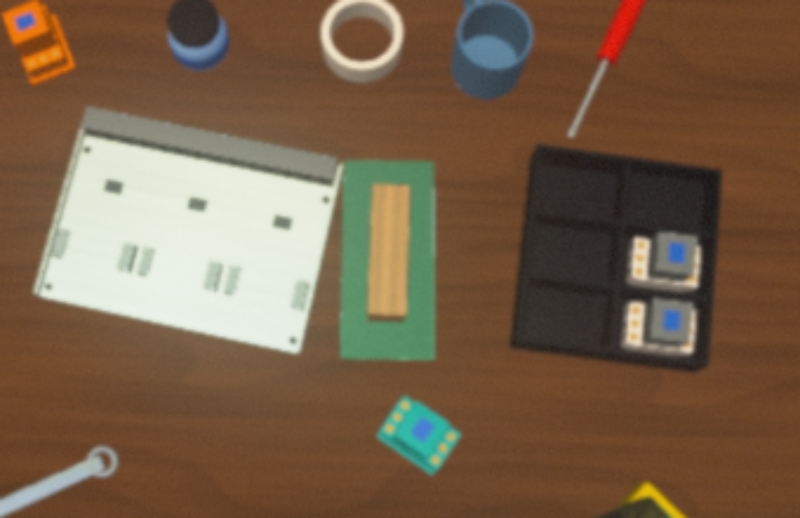

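The picture shows both contactors upright in their cells, at (677,253) and (671,320), and the block flat on the mat at (388,250). Nothing else has moved, so I'm handing in.

```bash
python3 -c "
from cell import manip
print(manip.job_done())"
```

```text
the job is handed in; nothing more can be done
None
```

The job is handed in: both contactors that were present (contactor1 and contactor2; shoe3 was empty) were knocked clear with the block and stood upright in empty cells of the box, and the block is back on the green mat.

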